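# Slide a labelling turntable's pan until its hidden hub drops into the socket

## Task

The round pan of the labelling turntable has come off its bearing and only rests on the base. Without lifting it off, gently slide it about on the base until the hub under it drops into the hidden socket and the pan lies level and fully down, then leave it there; do not disturb the other things on the table.

Things in the scene. Friction and masses are not known exactly. Their poses are not given: they have to be found in the camera images.
- pan: Loose round aluminium pan with dark rubber mat, like a shallow tray, 140 mm across, about 0.4 kg (varies); slides with ordinary friction (a few N) and may turn about its axis. Under its centre is a round hub 50 mm across, 9 mm high, lower edge chamfered 3 mm. Origin: centre of the hub's lower face, z up; 60 mm above the table at the start (standing on its hub), 51 mm when seated.
- pan_rim (a point): Point on the pan's axis at the height of its rim's top edge, 31 mm above the pan's origin. The upright rim is 4 mm thick, inner diameter 132 mm. The pan's inner floor lies 18 mm below this point; the pan's flat underside 22 mm below it. When the pan is seated this underside lies on the deck.
- turntable_base: Fixed round grey base with black deck, 170 mm across. Origin: its centre at table height, z up. In the deck, hidden under the pan, is one round socket, 56 mm across and 11 mm deep; its centre lies 25 mm from the base's centre in an unknown direction (any angle, not shown by the base's own yaw), so a seated pan is 25 mm off centre.
- deck_center (a point): Centre of the base's flat deck, 60 mm above the table. When the pan's centre comes within about 12 mm of the hidden socket's centre, the hub tips over the socket's edge and the pan leans a little (up to about 0.1 rad) with hardly more resistance; slid on to within about 3 mm it drops 9 mm, lies level, and then stops dead against the socket's wall, so the push force rises.
- vial_0: Bystander: amber glass vial with blue cap, 20 mm across, 46 mm tall, standing left of the base. Origin: centre of its underside.
- vial_1: Bystander: amber glass vial with blue cap, 20 mm across, 46 mm tall, standing left of the base. Origin: centre of its underside.
- vial_2: Bystander: amber glass vial with orange cap, 20 mm across, 46 mm tall, standing left of the base. Origin: centre of its underside.
- marker_0: Bystander: white felt marker with black cap, 136 mm long along its y axis, 17 mm thick, lying beyond the base. Origin: centre of its underside.
- tape_roll_2: Bystander: roll of white tape lying flat, 92 mm across, 36 mm high, near the front edge of the table at the right. Origin: centre of its underside.
- fold_clip: Bystander: black fold-back clip, 41x33x42 mm, lying left of the base and beyond it. Origin: centre of its underside.
- vial_box_13: Bystander: white and blue folding carton, 50x106x43 mm (long along y), lying near the front edge of the table left of the open cardboard box. Origin: centre of its underside.
- vial_box_14: Bystander: white and blue folding carton, 50x106x43 mm (long along y), lying near the front edge of the table left of the open cardboard box. Origin: centre of its underside.
Things that resemble listed ones, but are neither listed nor needed, are in the scene too. There is more than one size of the pan; the job needs the larger.

How it is judged:
On the way:
1. the pan has been slid at least 5 mm while still up on its hub (distance of pan from where it was at the start of the episode above 0.005 m and z of pan in the frame of turntable_base above 0.0565 m), for 0.05 s.
At the end, for the whole second after the job is handed in: The hub is in the socket: the pan's origin is 48 to 53 mm above the table and 18 to 32 mm from the base's centre, the pan is level within 0.03 rad and at rest (z of pan in the frame of turntable_base between 0.048 and 0.053 m and horizontal distance between pan and turntable_base between 0.018 and 0.032 m and angle between pan's own z axis and vertical below 0.03 rad and linear speed of pan below 0.01 m/s); the robot touches nothing.
It fails at once if the pan is lifted: its origin more than 15 mm above the deck (z of pan in the frame of turntable_base above 0.075 m).
It fails at once if the pan is tipped more than 0.25 rad (angle between pan's own z axis and vertical above 0.25 rad).
It fails at once if the pan is pushed off the base: more than 60 mm off the base's centre (horizontal distance between pan and turntable_base above 0.06 m).
It fails at once if the fingers press on the pan with more than 40 N (contact force between the fingers and pan above 40 N).
It fails at once if a bystander is moved more than 20 mm (distance of any of vial_0, vial_1, vial_2, marker_0, tape_roll_2, fold_clip, vial_box_13, vial_box_14 from where it was at the start of the episode above 0.02 m).
It also fails if it takes over 64 s, if anything falls off the work surface, if the arm or the gripper's body presses on something with over 40 N, if the wrist force passes 120 N, or if a joint passes its speed limit or range.

## Robot

A 6-joint arm with a two-finger parallel gripper is mounted at the origin on a cart in front of the work surface, level with it; the furniture and walls round the work are solid. World frame = base frame: x ahead of the robot, y to its left, z up, the work surface at z = 0. Lengths are in m, angles in rad, forces in N, time in s.
With the tool pointing down it reaches from about 0.3 to 0.775 m from the base axis. Payload 14.6 kg.
Tool frame: the origin (TCP) lies at the very end of the fingers, on their centre line; the grasp point (between the pads) lies 19 mm behind it; y points along the fingers, z is the direction in which the jaws open and shut, and the axes are right-handed (so a half turn about y gives the same grasp; the last joint's range is limited). The gripper opens to 94 mm and grips with 3 to 60 N. Pads are 16 mm wide; open, the fingers measure 119 mm over their backs; the gripper's body (75 mm by 177 mm) begins 78 mm behind the grasp point.
Start: joints at [-1.348, 0.3, 1.521, -0, 1.321, -0.067], TCP at [0.157, -0.527, 0.205] pointing down, gripper open.
Joint ranges: [-3.03, 3.03], [-0.79, 2.21], [0.23, 2.52], [-1.04, 4.18], [0, 3.07], [-2.55, 2.55]. Speed limits (rad/s): [2.22, 2.22, 2.57, 3.14, 3.14, 3.14].

## Interface

Orientations are given as a rotation vector (axis times angle).
In Python, from station import env gives the robot as it stands. The module is installed in compiled form; this text tells all that it offers.
- The arm moves only by the tool play_rows, never from a script. Its argument "moves" is a list of rows, each a list of 7 numbers: the shift along the world's x, y, z in mm, then the turn, a rotation vector about the world's x, y, z in rad, then the opening in per cent of the stroke, from 0 (shut) to 100 (fully open). A call has 1 to 20 rows; each row shifts and turns the commanded pose from where the row before left it; what a row does not reach is not made up. A row lasts 1/10 s, in which the tool goes at most 50 mm and 8.59 degrees, less where a joint would pass 70% of its speed; a pose out of reach is approached as far as the arm can. A call is refused whole if a number of a shift passes 50 or a number of a turn 0.15, either way. A call with a gripper value outside its range is refused whole. The fingers move at their own pace and stop on an object; "grip_force" is the grip in N (left out, the last holds). Time passes only in rows, so rows that do not move let the fingers close. It gives the time, the measured TCP pose, the force and the opening at its end, in the units of the state.
- env.sense(): the state, without advancing time (a new reading comes with each control period).
- env.snapshot(name): name is "side" or "top"; returns a dict with "pixels" (384x512x3 uint8, red, green, blue), "fov_y" (degrees; the focal length in pixels is half the picture's height over the tangent of half this angle, whatever the lens; pixels are square), "cx", "cy" (the principal point, pixels), "dist_coeffs" ([k1, k2, p1, p2, k3] as OpenCV has them; the pictures are not rectified), "pose" (4x4, takes a point from camera to world coordinates). Camera axes: x right, y up, looking along -z (the intrinsics and any distortion apply to the point x, -y, -z); pixel columns grow to the right and rows downward; lengths in m; the calibration is good to about 2 mm. A picture is of the moment at which its call begins. There is no depth.
- env.hand_in(): hands the job in, once; it reports no verdict.
The state is a dict: "clock": time; "q": joint angles; "joint_velocities": joint speeds; "tau": joint torques, N m; "eef_pos": TCP position; "ee_rot": TCP orientation; "ft_force": force on the tool from outside, world axes, zero at the start; "moment": the same for the moment, N m; "gripper_width": opening from 0.0 (shut) to 1.0 (fully open).
Only numpy, scipy, OpenCV 4.12 (cv2) and the standard library are available. Lean on these libraries where they do the work, as an engineer would, in place of code of your own. Each camera call takes 0.05 s, during which the arm holds its last target. There are 200 camera calls.

## Working session

There is one attempt and no reset: what is moved stays moved. The work goes in short steps, Python scripts to look and compute and a tool call to move; the robot and the scene stay as the last step left them, time stands still between calls to the robot, and variables do not carry over. Pictures are saved under pics/ and viewed, about 8 in all and at most 12, crops included, and the job is handed in when it is done.

Besides the shell and the picture viewer there is one more tool, called after "Call:" as name(argument=value, ...) on one line, values as JSON. play_rows: Moves the arm, as the interface text tells. Its arguments: {"type":"object","properties":{"moves":{"type":"array","items":{"type":"array","items":{"type":"number"}}},"grip_force":{"type":"number"}},"required":["moves"]}

```bash
mkdir -p pics
cat > h.py <<'E'
from station import env
import numpy as np, cv2
def snap(n):
    return env.snapshot(n)
def K(s):
    f=384/2/np.tan(np.radians(s['fov_y'])/2)
    return np.array([[f,0,s['cx']],[0,f,s['cy']],[0,0,1.]]),np.array(s['dist_coeffs'],float)
def ray(s,uv):
    k,d=K(s);p=cv2.undistortPoints(np.array(uv,float).reshape(-1,1,2),k,d).reshape(-1,2)
    T=np.array(s['pose']);r=np.c_[p[:,0],-p[:,1],-np.ones(len(p))]@T[:3,:3].T
    return T[:3,3],r
def onz(s,uv,z):
    o,r=ray(s,uv);return o+r*((z-o[2])/r[:,2])[:,None]
def proj(s,P):
    k,d=K(s);T=np.array(s['pose']);c=(np.array(P,float).reshape(-1,3)-T[:3,3])@T[:3,:3]
    return cv2.projectPoints(c*[1,-1,-1],np.zeros(3),np.zeros(3),k,d)[0].reshape(-1,2)
def save(s,n): cv2.imwrite('pics/'+n+'.png',s['pixels'][...,::-1])
E
python3 - <<'E'
from h import *
for n in('top','side'):
    s=snap(n);save(s,n+'0');print(n,s['fov_y'],s['cx'],s['cy'],s['dist_coeffs'],np.round(s['pose'],3).tolist())
print(env.sense())
E
```

```text
top 49.56438122678322 250.4719878259095 187.77058430143498 [-0.08788399  0.          0.          0.          0.        ] [[-0.019, 0.987, -0.157, 0.399], [-0.999, -0.024, -0.031, 0.074], [-0.035, 0.157, 0.987, 1.122], [0.0, 0.0, 0.0, 1.0]]
side 57.16767969020795 258.58091450260065 192.30663103818515 [-0.06659168  0.          0.          0.          0.        ] [[1.0, 0.029, -0.002, 0.532], [-0.016, 0.489, -0.872, -0.785], [-0.024, 0.872, 0.489, 0.567], [0.0, 0.0, 0.0, 1.0]]
{'clock': 0.1, 'q': array([-1.34762191e+00,  3.00427711e-01,  1.52147251e+00,  1.14254156e-05,
        1.32070266e+00, -6.66144723e-02]), 'joint_velocities': array([-0.00087763, -0.0031459 , -0.00277759,  0.00016163,  0.0022832 ,
       -0.00232181]), 'tau': array([ 7.21216711e-04, -5.32640469e+01, -3.53282046e+01,  7.09713064e-02,
        2.35217315e-02, -7.14627504e-05]), 'eef_pos': array([ 0.15710669, -0.52685717,  0.20495606]), 'ee_rot': array([-0.30151276,  2.0669167 , -2.06481225]), 'ft_force': array([-0.19628569,  0.01881233,  0.03754343]), 'moment': array([ 0.01932674, -0.00130085,  0.04723624]), 'gripper_width': 1.0034935101501279}
```

View pics/top0.png

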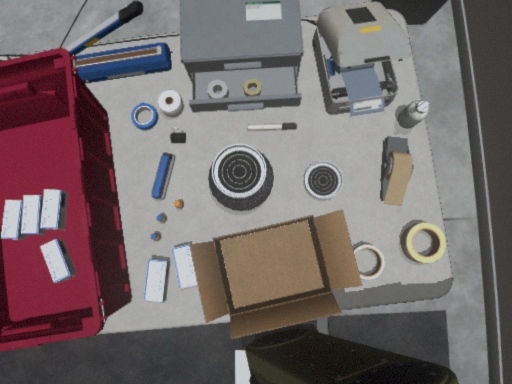

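View pics/side0.png

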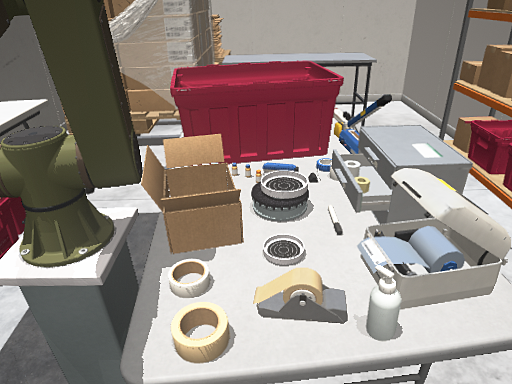

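```bash
cat >> h.py <<'E'
def rim(s,c,z,show=None,r=45):
    """fit bright rim outer contour near pixel c; returns centre & radius on plane z"""
    im=s['pixels'];hsv=cv2.cvtColor(im,cv2.COLOR_RGB2HSV)
    m=((hsv[...,2]>150)&(hsv[...,1]<60)).astype(np.uint8)*255
    return m
E
python3 - <<'E'
from h import *
s=snap('top');t=snap('side')
a=cv2.resize(s['pixels'][120:220,190:360],None,fx=4.5,fy=4.5,interpolation=cv2.INTER_CUBIC)
b=cv2.resize(t['pixels'][160:270,230:330],None,fx=3,fy=3,interpolation=cv2.INTER_CUBIC)
a=a[:, :]
h=max(len(a),len(b));a=cv2.resize(a,(480,282));b=cv2.resize(b,(300,330))
o=np.zeros((330,780,3),np.uint8);o[:282,:480]=a;o[:330,480:]=b
cv2.imwrite('pics/crop1.png',o[...,::-1])
for n,x in(('row170',s['pixels'][170,195:290]),('col241',s['pixels'][130:220,241])):
    print(n,x.mean(1).astype(int).tolist())
print('side row185',t['pixels'][184,240:320].mean(1).astype(int).tolist());print('side col',t['pixels'][160:225,283].mean(1).astype(int).tolist())
E
```

```text
row170 [169, 167, 170, 173, 174, 172, 173, 171, 172, 170, 171, 170, 171, 162, 97, 68, 110, 191, 112, 171, 205, 208, 195, 92, 56, 60, 77, 103, 64, 52, 56, 63, 94, 64, 56, 56, 59, 79, 89, 62, 56, 54, 52, 55, 56, 53, 53, 55, 55, 63, 95, 89, 64, 57, 53, 62, 89, 61, 54, 56, 64, 95, 76, 59, 57, 79, 164, 203, 207, 204, 198, 140, 79, 68, 72, 80, 69, 92, 166, 172, 169, 168, 169, 165, 168, 170, 172, 172, 174, 172, 174, 170, 171, 171, 171]
col241 [171, 170, 170, 167, 173, 171, 169, 168, 168, 168, 165, 167, 170, 179, 191, 145, 120, 180, 205, 203, 148, 76, 53, 64, 102, 85, 61, 55, 62, 92, 88, 61, 53, 55, 72, 105, 84, 58, 57, 56, 53, 54, 59, 54, 55, 58, 72, 117, 96, 63, 55, 55, 74, 93, 72, 53, 55, 66, 108, 84, 59, 57, 91, 178, 202, 188, 191, 140, 84, 62, 63, 63, 60, 59, 63, 60, 61, 63, 63, 58, 73, 129, 148, 144, 151, 160, 169, 170, 171, 169]
side row185 [235, 234, 233, 233, 233, 232, 233, 233, 233, 233, 233, 234, 235, 242, 247, 147, 47, 45, 53, 55, 84, 120, 255, 247, 255, 251, 71, 52, 65, 184, 73, 62, 63, 100, 143, 68, 63, 60, 150, 142, 68, 63, 65, 66, 67, 66, 64, 59, 92, 151, 77, 64, 64, 58, 157, 72, 63, 61, 137, 153, 61, 44, 183, 255, 255, 255, 255, 128, 243, 239, 238, 238, 237, 237, 237, 238, 238, 238, 236, 235]
side col [243, 239, 239, 222, 138, 143, 115, 100, 59, 102, 206, 140, 157, 153, 148, 207, 255, 63, 92, 62, 69, 73, 101, 66, 66, 68, 68, 74, 101, 54, 101, 204, 138, 151, 168, 165, 161, 163, 147, 34, 47, 70, 80, 62, 59, 51, 44, 96, 191, 106, 101, 99, 112, 110, 111, 112, 110, 109, 109, 100, 93, 111, 172, 248, 236]
```

View pics/crop1.png

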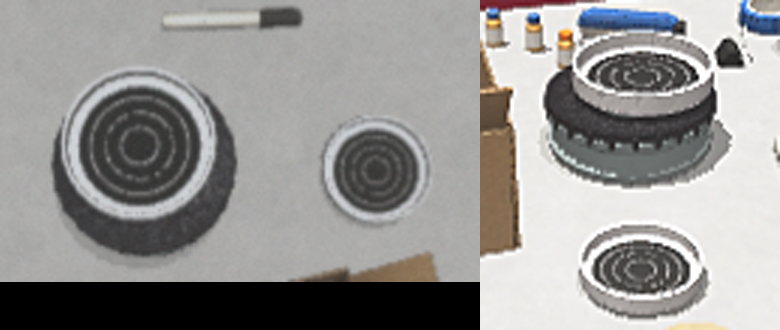

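```bash
cat >> h.py <<'E'
def edges(s,c0,z,r0,r1,sign,n=72,angs=None):
    """radial strongest edge in world plane z around c0 (sub-mm samples); sign +1 dark->bright going out"""
    g=cv2.GaussianBlur(cv2.cvtColor(s['pixels'],cv2.COLOR_RGB2GRAY),(3,3),0).astype(np.float32)
    rs=np.arange(r0,r1,.0005);P=[]
    for a in (np.linspace(0,2*np.pi,n,False) if angs is None else angs):
        X=np.c_[c0[0]+rs*np.cos(a),c0[1]+rs*np.sin(a),np.full(len(rs),z)]
        uv=proj(s,X).astype(np.float32)
        v=cv2.remap(g,uv[:,0].reshape(1,-1),uv[:,1].reshape(1,-1),cv2.INTER_LINEAR)[0]
        d=sign*(v[6:]-v[:-6]);i=d.argmax()
        if d[i]>30: P.append(X[i+3])
    return np.array(P)
def circ(P):
    """robust circle fit"""
    P=P[:,:2]
    for k in range(4):
        A=np.c_[2*P,np.ones(len(P))];x=np.linalg.lstsq(A,(P**2).sum(1),rcond=None)[0]
        r=np.sqrt(x[2]+x[0]**2+x[1]**2);e=np.hypot(*(P-x[:2]).T)-r
        if k<3:P=P[abs(e)<max(.0015,2*np.std(e))]
    return x[:2],r,np.std(e),len(P)
def tri(obs):
    A=np.zeros((3,3));b=np.zeros(3)
    for s,uv in obs:
        o,r=ray(s,[uv]);r=r[0]/np.linalg.norm(r[0]);M=np.eye(3)-np.outer(r,r);A+=M;b+=M@o
    return np.linalg.solve(A,b)
E
python3 - <<'E'
from h import *
from scipy.spatial.transform import Rotation as R
s=snap('top');t=snap('side')
cm=tri([(s,(240.5,171)),(t,(283,184.5))]);print('mat centre tri',cm.round(4))
for n,v in(('top',s),('side',t)):
    c=onz(v,[(240.5,171) if n=='top' else (283,184.5)],.073)[0]
    for z in(.069,.073,.077):
        print(n,z,'mat',circ(edges(v,c,z,.05,.076,1)))
# base: deck outer edge, top view, lower(-x) half ; 
c=onz(s,[(241,177)],.06)[0]
for z in(.06,):
    P=edges(s,c,z,.07,.105,1,angs=np.linspace(np.pi*.6,np.pi*1.4,40));print('base',circ(P))
# box corners back rim
for a,b in(((314,216),(225,136)),((215,240),(165,140)),((345,212),(193,190))):
    print(onz(s,[a],.12).round(3))
print('flap ends',onz(s,[(345,212),(193,243)],.1).round(3))
print(R.from_rotvec(env.sense()['ee_rot']).as_matrix().round(3))
E
```

```text
mat centre tri [0.6082 0.1318 0.0765]
top 0.069 mat (array([0.61080293, 0.1363485 ]), np.float64(0.05575689660270994), np.float64(0.0004387988290039585), 72)
top 0.073 mat (array([0.61003831, 0.13616457]), np.float64(0.05557004657273116), np.float64(0.00039304735064954905), 72)
top 0.077 mat (array([0.60919506, 0.13590516]), np.float64(0.055352757798481075), np.float64(0.0003948707787000873), 72)
side 0.069 mat (array([0.60996239, 0.14099388]), np.float64(0.055280491841856266), np.float64(0.0008177279419488641), 32)
side 0.073 mat (array([0.60911838, 0.13503078]), np.float64(0.05453553890914466), np.float64(0.0005555294141290719), 32)
side 0.077 mat (array([0.60608375, 0.14808735]), np.float64(0.05816893411155442), np.float64(0.00551862649260213), 29)
base (array([0.5938495, 0.1321878]), np.float64(0.08390306185814168), np.float64(0.0005435350869197687), 38)
[[ 0.486 -0.046  0.12 ]]
[[0.434 0.193 0.12 ]]
[[ 0.494 -0.121  0.12 ]]
flap ends [[ 0.496 -0.125  0.1  ]
 [ 0.428  0.25   0.1  ]]
[[-0.958 -0.     0.286]
 [-0.286  0.    -0.958]
 [-0.    -1.    -0.   ]]
```

Call:
play_rows(moves=[[0,0,45,0,0,0,0],[28,41,0,0,0,-0.018,0],[28,41,0,0,0,-0.018,0],[28,41,0,0,0,-0.018,0],[28,41,0,0,0,-0.018,0],[28,41,0,0,0,-0.018,0],[28,41,0,0,0,-0.018,0],[28,41,0,0,0,-0.018,0],[28,41,0,0,0,-0.018,0],[28,41,0,0,0,-0.018,0],[28,41,0,0,0,-0.018,0],[28,41,0,0,0,-0.018,0],[28,41,0,0,0,-0.018,0],[28,41,0,0,0,-0.018,0],[28,41,0,0,0,-0.018,0],[28,41,0,0,0,-0.018,0],[28,41,0,0,0,-0.018,0],[0,0,0,0,0,0,0],[0,0,0,0,0,0,0]])

```text
clock: 2.2
eef_pos: [0.6051, 0.1295, 0.2495]
ee_rot: [-0.005, 2.22, -2.221]
ft_force: [-0.0, 0.2, 0.6]
gripper_width: 0.007
```

```bash
cat >> h.py <<'E'
def base_side(v,z=.06):
    return edges(v,(.594,.132),z,.075,.1,-1,angs=np.linspace(-2.6,-.5,30))
E
python3 - <<'E'
from h import *
t=snap('side');save(t,'side1');s=snap('top')
b=cv2.resize(t['pixels'][90:290,110:380],(780,578),interpolation=cv2.INTER_CUBIC);cv2.imwrite('pics/crop2.png',b[...,::-1])
print('base side',[circ(edges(t,(.594,.132),.06,.075,.1,g,angs=np.linspace(-2.6,-.5,30))) for g in(-1,1)])
print('base tpv',circ(edges(s,(.594,.132),.06,.075,.1,1,angs=np.linspace(np.pi*.6,np.pi*1.4,40))))
print('box far flap top',tri([(s,(193,243)),(t,(226,135))]),'corner',tri([(s,(345,212)),(t,(240,205))]))
e=env.sense();print(e['clock'],e['eef_pos'],e['q'].round(2))
E
```

```text
Traceback (most recent call last):
  File "h.py", line 36, in circ
    P=P[:,:2]
      ~^^^^^^
IndexError: too many indices for array: array is 1-dimensional, but 2 were indexed
```

View pics/crop2.png

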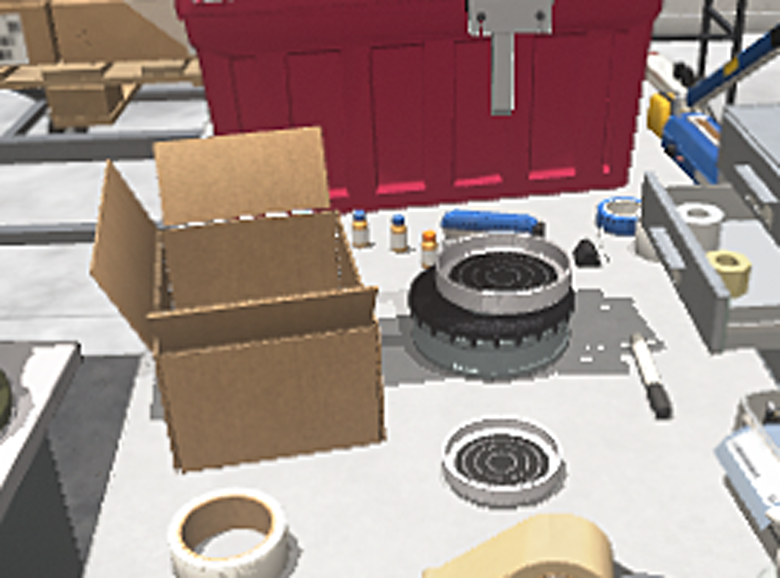

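Run:
```python
from h import *
t=snap('side')
print('box corner',tri([(np.load,0)]) if 0 else '')
o,r=ray(t,[(241.5,202.5)]);
for x in(.46,.48,.5): print((o+r[0]*(x-o[0])/r[0][0]).round(3))
g=t['pixels'].mean(2).astype(int)
for a in np.radians([-130,-110,-90,-70,-50]):
    X=np.array([[.594+q*np.cos(a),.132+q*np.sin(a),.06] for q in np.arange(.072,.100,.002)]);u=proj(t,X).round().astype(int)
    print(int(np.degrees(a)),g[u[:,1],u[:,0]].tolist())
print('base bottom ring z0: side onz', )
for a in np.radians([-130,-110,-90,-70,-50]):
    X=np.array([[.594+q*np.cos(a),.132+q*np.sin(a),.0] for q in np.arange(.072,.100,.002)]);u=proj(t,X).round().astype(int)
    print(int(np.degrees(a)),g[u[:,1],u[:,0]].tolist())
```

```text
box corner 
[ 0.46   0.52  -0.213]
[0.48  0.155 0.005]
[ 0.5   -0.21   0.223]
-130 [44, 48, 48, 50, 50, 47, 47, 47, 42, 42, 41, 41, 83, 83, 83]
-110 [52, 77, 77, 77, 62, 65, 65, 53, 53, 53, 37, 37, 57, 57, 57]
-90 [73, 73, 59, 59, 59, 58, 58, 58, 54, 54, 68, 68, 68, 43, 43]
-70 [74, 74, 68, 61, 61, 72, 54, 54, 62, 45, 45, 40, 54, 54, 90]
-50 [37, 52, 52, 54, 54, 57, 57, 50, 50, 43, 43, 43, 43, 99, 93]
base bottom ring z0: side onz
-130 [90, 90, 111, 111, 112, 112, 150, 150, 150, 139, 139, 141, 132, 133, 133]
-110 [82, 93, 86, 86, 146, 146, 235, 241, 241, 241, 237, 237, 237, 237, 237]
-90 [89, 89, 89, 76, 76, 171, 171, 171, 248, 248, 236, 236, 236, 235, 235]
-70 [93, 93, 93, 111, 111, 111, 176, 174, 174, 248, 247, 239, 239, 239, 235]
-50 [107, 107, 94, 94, 89, 89, 149, 149, 143, 143, 172, 172, 171, 248, 249]
```

Call:
play_rows(moves=[[4,24,-35,0,0,0,0],[0,20,-35,0,0,0,0],[0,0,-35,0,0,0,0],[0,0,-30,0,0,0,0],[0,0,-18,0,0,0,0],[0,0,-13,0,0,0,0],[0,0,0,0,0,0,0],[0,4,0,0,0,0,0],[0,4,0,0,0,0,0],[0,3,0,0,0,0,0],[0,3,0,0,0,0,0],[0,0,0,0,0,0,0]])

```text
clock: 3.55
eef_pos: [0.6092, 0.1875, 0.0847]
ee_rot: [-0.002, 2.22, -2.22]
ft_force: [-0.3, -0.1, 0.2]
gripper_width: 0.007
```

```bash
cat > look.py <<'E'
from h import *
import sys
B=np.array([.595,.133])
def look(c0,z0=.073,verb=1):
    t=snap('side');e=env.sense()
    # mat boundary points in pixels, plane z0
    P=edges(t,c0,z0,.048,.063,1)
    c,r,sd,n=circ(P) if len(P)>8 else (np.zeros(2),0,0,0)
    k=abs(np.hypot(*(P[:,:2]-c).T)-r)<.003
    uv=proj(t,P[k]);el=cv2.fitEllipse(uv.astype(np.float32))
    d=c-B
    print('clk %.1f tip %s F %s'%(e['clock'],(e['eef_pos']*1e3).round(1),e['ft_force'].round(1)))
    print('pan mm',(c*1e3).round(1),'r',round(r*1e3,1),'sd',round(sd*1e3,2),n,'off R %.1f ang %.0f'%(np.hypot(*d)*1e3,np.degrees(np.arctan2(d[1],d[0]))),'ell',np.round(el[0],1),np.round(el[1],1),round(el[2],1))
    u=proj(t,[[*c,z0]])[0];y,x=int(u[1]),int(u[0])
    return t,c
if __name__=='__main__':
    c0=(float(sys.argv[1])/1e3,float(sys.argv[2])/1e3)
    t,c=look(c0,float(sys.argv[3])/1e3 if len(sys.argv)>3 else .073)
    if len(sys.argv)>4:
        cv2.imwrite('pics/'+sys.argv[4]+'.png',cv2.resize(t['pixels'][130:230,220:350],(780,600),interpolation=cv2.INTER_CUBIC)[...,::-1])
E
python3 look.py 610 136 73 c3
```

```text
clk 3.6 tip [609.2 187.2  84.6] F [0.1 0.1 0.5]
pan mm [609.1 133.9] r 55.2 sd 0.88 26 off R 14.1 ang 4 ell [284.  184.8] [15.7 37.2] 91.3
```

View pics/c3.png

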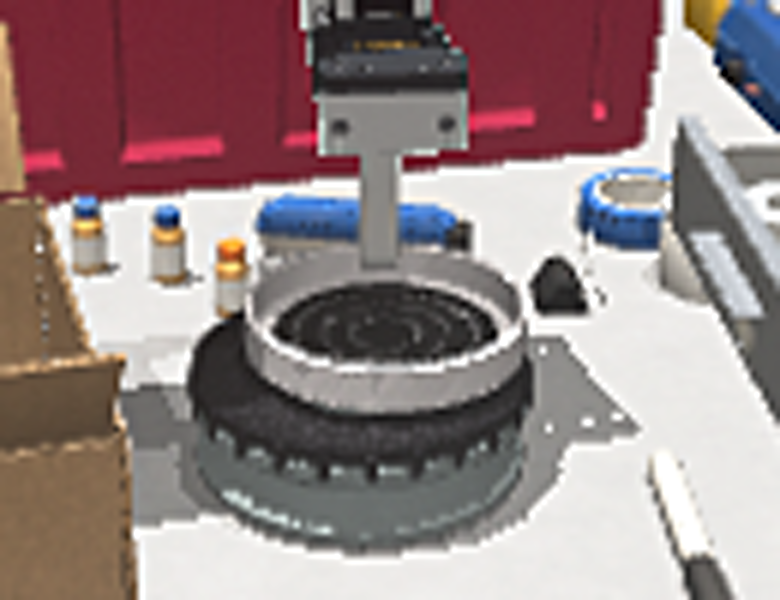

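Call:
play_rows(moves=[[0,2,0,0,0,0,0],[0,2,0,0,0,0,0],[0,2,0,0,0,0,0],[0,2,0,0,0,0,0]])

```text
clock: 4.0
eef_pos: [0.6092, 0.1949, 0.0844]
ee_rot: [-0.002, 2.22, -2.221]
ft_force: [0.6, -1.6, 0.7]
gripper_width: 0.006
```

```bash
python3 look.py 610 140
```

```text
clk 4.0 tip [609.2 195.2  84.4] F [-0.8 -0.2 -0.5]
pan mm [609.2 136.1] r 54.4 sd 1.12 20 off R 14.5 ang 12 ell [283.9 184.1] [12.9 37. ] 90.8
```

Call:
play_rows(moves=[[0,2,0,0,0,0,0],[0,2,0,0,0,0,0],[0,2,0,0,0,0,0]])

```text
clock: 4.35
eef_pos: [0.6092, 0.201, 0.0844]
ee_rot: [-0.002, 2.22, -2.221]
ft_force: [-0.7, -2.0, 1.3]
gripper_width: 0.007
```

Call:
play_rows(moves=[[0,2,0,0,0,0,0],[0,2,0,0,0,0,0],[0,2,0,0,0,0,0]])

```text
clock: 4.65
eef_pos: [0.6092, 0.2073, 0.0846]
ee_rot: [-0.002, 2.221, -2.22]
ft_force: [-0.0, -0.4, 0.9]
gripper_width: 0.008
```

```bash
python3 look.py 610 150 73 c4
```

```text
clk 4.7 tip [609.2 207.5  84.6] F [ 0.2 -1.1  1.1]
pan mm [609.7 142.5] r 53.5 sd 1.22 9 off R 17.5 ang 33 ell [283.7 182.7] [ 7.2 36.3] 90.1
```

View pics/c4.png

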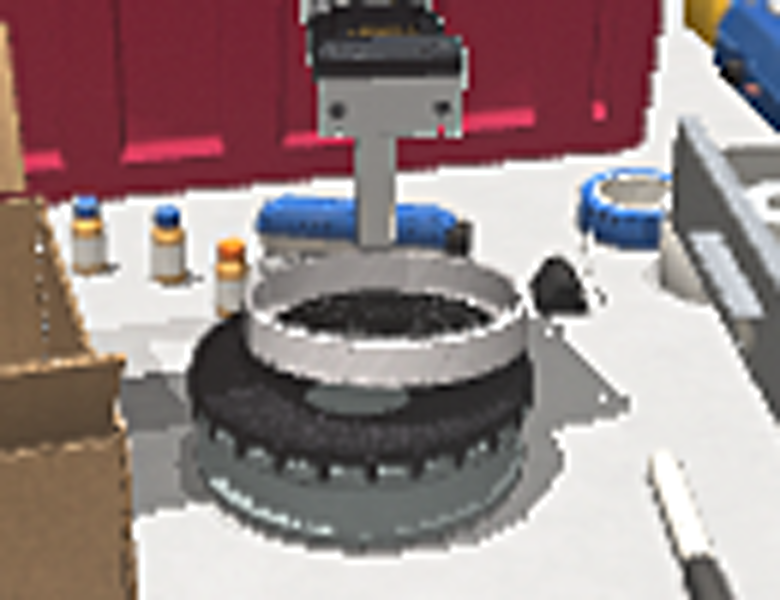

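Call:
play_rows(moves=[[0,0,5,0,0,0,0],[0,-10,0,0,0,0,0],[0,-10,0,0,0,0,0],[0,0,-5,0,0,0,0],[0,0,-5,0,0,0,0],[0,0,-3,0,0,0,0],[0,0,0,0,0,0,0]])

```text
clock: 5.4
eef_pos: [0.6088, 0.187, 0.0756]
ee_rot: [-0.004, 2.221, -2.221]
ft_force: [0.1, 0.1, 0.7]
gripper_width: 0.003
```

```bash
python3 look.py 610 150 73 c5; python3 -c "
from h import *
t=snap('side')
print(onz(t,[(279.5,198.5)],.06))"
```

```text
clk 5.5 tip [609.  187.1  76. ] F [ 0.4 -0.1 -0.8]
pan mm [610.3 149.8] r 53.1 sd 2.86 37 off R 22.7 ang 48 ell [283.9 183.7] [13.9 36.1] 90.3
[[0.59269758 0.07841524 0.06      ]]
```

View pics/c5.png

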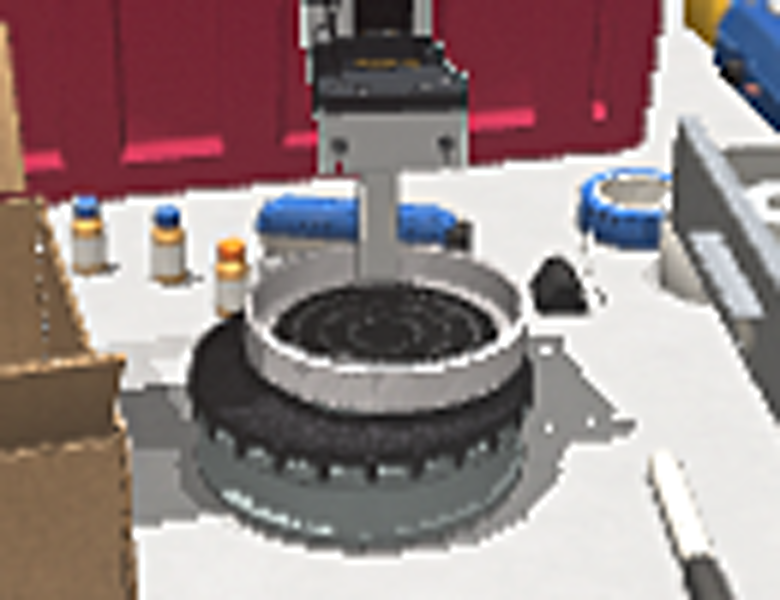

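Run:
```python
from h import *
t=snap('side')
im=cv2.imread('pics/c4.png');g=im.mean(2)
R=g[370:430,280:440];m=((R>75)&(R<150)).astype(np.uint8)
cs=cv2.findContours(m,0,2)[0];c=max(cs,key=cv2.contourArea)[:,0]+[280,370]
print(c.min(0),c.max(0))
f=np.array([p for p in c if p[1]>390])
uv=np.c_[220+(f[:,0]+.5)/6-.5,130+(f[:,1]+.5)/6-.5]
P=onz(t,uv,.06)
print('raw circ',circ(P))
d=P[:,:2];from scipy.optimize import least_squares
r=least_squares(lambda x:np.hypot(*(d-x).T)-.028,[.595,.105],loss='soft_l1',f_scale=.001);print('r=28 fit',r.x,r.cost)
```

```text
[280 370] [439 413]
raw circ (array([0.59306625, 0.10176424]), np.float64(0.024512183565634258), np.float64(0.0010487028140664214), 44)
r=28 fit [0.59351616 0.10656109] 2.780820666415404e-05
```

Call:
play_rows(moves=[[-4,-20,1,0,0,0,0],[-5,-25,0,0,0,0,0],[-6,-25,0,0,0,0,0],[-4,-15,0,0,0,0,0],[-2,-4,-1,0,0,0,0],[0,0,0,0,0,0,0]])

```text
clock: 6.15
eef_pos: [0.5882, 0.098, 0.0765]
ee_rot: [-0.001, 2.221, -2.221]
ft_force: [0.0, -0.5, -0.6]
gripper_width: 0.005
```

Call:
play_rows(moves=[[-1,-1.7,0,0,0,0,0],[-1,-1.7,0,0,0,0,0],[-1,-1.7,0,0,0,0,0],[-1,-1.7,0,0,0,0,0],[-1,-1.7,0,0,0,0,0],[-1,-1.7,0,0,0,0,0]])

```text
clock: 6.75
eef_pos: [0.5822, 0.0878, 0.0765]
ee_rot: [-0.002, 2.221, -2.22]
ft_force: [1.2, 1.6, -0.1]
gripper_width: 0.005
```

```bash
python3 look.py 608 136 73 c6
```

```text
clk 6.8 tip [582.1  87.6  76.5] F [ 0.5  0.5 -1.4]
pan mm [607.8 130.9] r 55.2 sd 0.81 36 off R 13.0 ang -9 ell [283.4 185.6] [16.7 37.3] 90.0
```

View pics/c6.png

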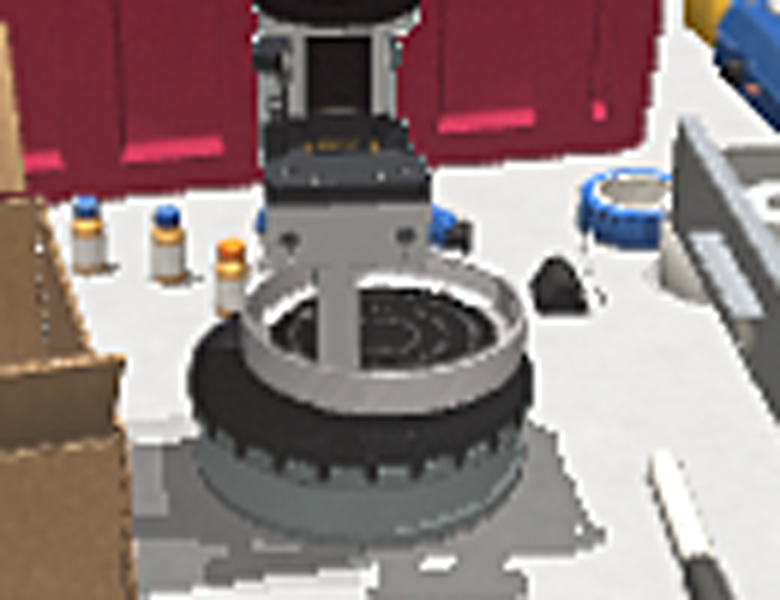

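Call:
play_rows(moves=[[-1,-1.7,-0.5,0,0,0,0],[-1,-1.7,-0.5,0,0,0,0],[-1,-1.7,0,0,0,0,0],[-1,-1.7,0,0,0,0,0]])

```text
clock: 7.2
eef_pos: [0.5781, 0.0808, 0.0754]
ee_rot: [-0.002, 2.221, -2.221]
ft_force: [0.2, 1.8, -0.4]
gripper_width: 0.006
```

```bash
python3 look.py 604 126 73
```

```text
clk 7.2 tip [578.   80.6  75.4] F [-0.1  2.4  0.4]
pan mm [604.3 125.9] r 55.1 sd 0.73 30 off R 11.7 ang -37 ell [282.4 186.6] [17.2 37.6] 89.9
```

Call:
play_rows(moves=[[-1,-1.8,0,0,0,0,0],[-1,-1.8,0,0,0,0,0],[-1,-1.8,0,0,0,0,0]])

```text
clock: 7.55
eef_pos: [0.5751, 0.0754, 0.0754]
ee_rot: [-0.002, 2.22, -2.221]
ft_force: [1.5, 0.6, -0.8]
gripper_width: 0.004
```

```bash
python3 look.py 601 120 73
```

```text
clk 7.6 tip [574.9  75.2  75.4] F [ 1.1  1.2 -1.1]
pan mm [601.  120.1] r 55.3 sd 0.7 29 off R 14.3 ang -65 ell [281.4 187.8] [18.  37.8] 90.7
```

Call:
play_rows(moves=[[-1,-1.8,0,0,0,0,0],[-1,-1.8,0,0,0,0,0]])

```text
clock: 7.8
eef_pos: [0.5731, 0.0718, 0.0754]
ee_rot: [-0.002, 2.221, -2.221]
ft_force: [1.4, 1.1, -0.9]
gripper_width: 0.006
```

```bash
python3 look.py 599 117 73
```

```text
clk 7.8 tip [572.9  71.6  75.4] F [-0.7 -0.2 -0.6]
pan mm [598.5 116.4] r 55.0 sd 0.94 35 off R 16.9 ang -78 ell [280.6 188.2] [17.4 37.8] 89.7
```

Call:
play_rows(moves=[[-1,-1.8,0,0,0,0,0],[-1,-1.8,0,0,0,0,0]])

```text
clock: 8.05
eef_pos: [0.5711, 0.0681, 0.0754]
ee_rot: [-0.002, 2.22, -2.221]
ft_force: [-0.7, 0.1, 0.5]
gripper_width: 0.007
```

```bash
python3 look.py 597 113 73
```

```text
clk 8.1 tip [571.   67.9  75.5] F [ 0.6 -0.3  0.7]
pan mm [599.1 118.3] r 54.7 sd 1.13 40 off R 15.2 ang -74 ell [280.6 188.3] [18.1 37.8] 88.5
```

Call:
play_rows(moves=[[-1,-1.8,0,0,0,0,0]])

```text
clock: 8.2
eef_pos: [0.5702, 0.0665, 0.0755]
ee_rot: [-0.002, 2.221, -2.22]
ft_force: [0.8, 1.4, 0.2]
gripper_width: 0.007
```

```bash
python3 look.py 596 111 73 c7
```

```text
clk 8.2 tip [570.1  66.3  75.5] F [ 0.6  1.1 -0.2]
pan mm [598.6 117. ] r 54.8 sd 0.9 35 off R 16.4 ang -77 ell [280.5 188.5] [18.1 37.9] 89.1
```

View pics/c7.png

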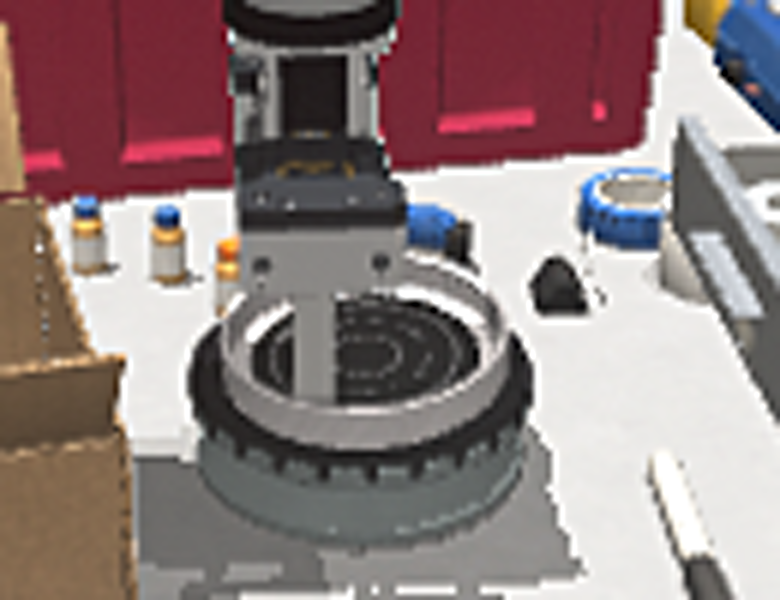

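Call:
play_rows(moves=[[-1,-1.8,-0.5,0,0,0,0],[-1,-1.8,-0.5,0,0,0,0]])

```text
clock: 8.45
eef_pos: [0.5683, 0.063, 0.0746]
ee_rot: [-0.001, 2.22, -2.22]
ft_force: [1.0, 2.4, 2.6]
gripper_width: 0.003
```

```bash
python3 look.py 596 111 70
```

```text
clk 8.5 tip [568.1  62.7  74.5] F [ 0.7 -0.1 -0.1]
pan mm [595.9 116.4] r 55.7 sd 1.71 37 off R 16.6 ang -87 ell [279.6 189.5] [18.4 38.3] 87.5
```

Call:
play_rows(moves=[[-1,-1.8,0,0,0,0,0]])

```text
clock: 8.6
eef_pos: [0.5673, 0.0612, 0.0746]
ee_rot: [-0.001, 2.22, -2.22]
ft_force: [2.0, 4.7, 6.0]
gripper_width: 0.007
```

```bash
python3 look.py 594 109 68
```

```text
clk 8.7 tip [567.4  61.1  74.9] F [0.7 1.9 4.5]
pan mm [594.1 103.2] r 54.3 sd 0.81 33 off R 29.9 ang -92 ell [279.5 192.6] [19.2 37.7] 90.5
```

```bash
python3 look.py 594 107 64 c8
```

```text
clk 8.7 tip [567.4  61.1  74.9] F [0.8 2.  4.6]
pan mm [594.3 106.5] r 55.5 sd 0.87 32 off R 26.5 ang -92 ell [279.4 192.2] [17.4 37.9] 90.1
```

View pics/c8.png

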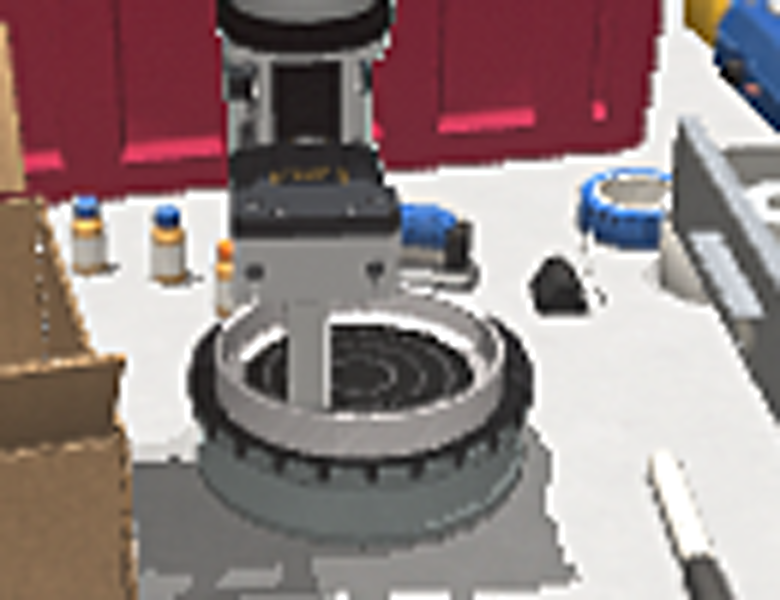

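Call:
play_rows(moves=[[2,4,0,0,0,0,0],[4,8,0,0,0,0,0],[8,15,0,0,0,0,0],[0,0,10,0,0,0,0],[0,0,30,0,0,0,0],[0,0,45,0,0,0,0],[0,0,45,0,0,0,0],[-30,-30,45,0,0,0,0],[0,-45,0,0,0,0,0],[0,-45,0,0,0,0,0],[0,-45,0,0,0,0,0],[0,-45,0,0,0,0,0],[0,-45,0,0,0,0,0],[0,0,0,0,0,0,0],[0,0,0,0,0,0,0]])

```text
clock: 10.2
eef_pos: [0.5565, -0.1618, 0.2409]
ee_rot: [0.001, -2.221, 2.221]
ft_force: [0.3, 0.1, -0.3]
gripper_width: 0.007
```

```bash
python3 look.py 594 107 64
python3 - <<'E'
from h import *
s=snap('top');t=snap('side')
for z in(.064,.073):
    for n,v in(('top',s),('side',t)): print(z,n,circ(edges(v,(.594,.107),z,.048,.064,1)))
a=cv2.resize(s['pixels'][130:230,180:310],(390,300),interpolation=cv2.INTER_CUBIC);b=cv2.resize(t['pixels'][130:230,220:350],(390,300),interpolation=cv2.INTER_CUBIC)
cv2.imwrite('pics/c9.png',np.hstack([a,b])[...,::-1])
E
```

```text
clk 10.2 tip [ 556.7 -160.8  241. ] F [-0.5 -0.1 -0.6]
pan mm [594. 107.] r 55.1 sd 0.94 38 off R 26.0 ang -92 ell [279.5 192.2] [17.2 37.6] 90.8
0.064 top (array([0.59520881, 0.11028278]), np.float64(0.05541154832976232), np.float64(0.0004820558554826468), 72)
0.064 side (array([0.59403856, 0.1071481 ]), np.float64(0.05504192072063413), np.float64(0.0008537444805304841), 38)
0.073 top (array([0.59349093, 0.10984115]), np.float64(0.05485248887071152), np.float64(0.0004654931535671267), 72)
0.073 side (array([0.59428001, 0.10637749]), np.float64(0.05204193254478345), np.float64(0.0027740727400602616), 38)
```

View pics/c9.png

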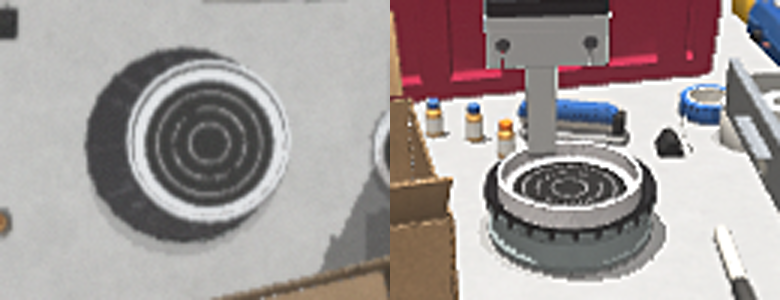

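```bash
python3 -c "
from station import env
print(env.hand_in())"
```

```text
the job is handed in; nothing more can be done
None
```

The pan looks seated in the socket, and I handed the job in at about 10 s on the robot's clock. `hand_in` reports no verdict, so this rests on my own checks.

**What I did:** I put the closed fingers inside the pan's rim and pushed. The first push (+y, finger tip at 85 mm) was too high and tipped the pan by roughly 0.17 rad instead of sliding it; the limit is 0.25 rad. I backed off and the pan settled level. That tilt exposed the socket at about (0.594, 0.107). I then slid the pan there with the tip at about 75 mm, in steps of about 2 to 8 mm. It leaned, then dropped. The highest wrist force I read was about 8 N.

**Last checks, with the arm withdrawn:**

| Check | Top view | Side view |
|---|---|---|
| Pan centre (m), assuming the seated floor height of 64 mm | (0.595, 0.110) | (0.594, 0.107) |
| Distance from the base's centre (required 18 to 32 mm) | about 23 mm | about 26 mm |

- **Height:** The side view fits the seated height (scatter 0.9 mm) and not the raised one (2.8 mm). The top view alone cannot tell the two apart.
- **Level:** The pan looks level in the last picture, but I did not measure its tilt as a number.
- **Disagreements:** The two views differ by about 3 mm in y. The side view had read 1 to 2 mm low in y from the start. Its fit at the raised height during the lean was also unreliable.
- **Bystanders:** The vials, fold-back clip and marker in the last picture look unmoved. The tape roll and the two cartons were outside that picture, and I measured none of them again.

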